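# Switch on the bite alarms in channel order

## Task

Switch on the bite alarm set by pressing each push switch fully down with a light fingertip: first the receiver's, then the large alarm's, then the small alarm's, so that the alarms take channels one and two in that order. Press gently and leave all three lying where they are, without picking them up or shoving them; leave the mug, the sinker mould and the bait cup with its cover button alone.

Things in the scene. Friction and masses are not known exactly. Their poses are not given: they have to be found in the camera images.
- receiver: hand-held receiver, loose, lying face up, about 0.22 kg: black oblong casing 96 mm long (x), 62 wide (y), 24 high, no fork; a stubby round aerial on one end, off to one side, and a row of three small clear lamps. Origin on its underside, 12 mm from the casing's centre towards the aerial; x runs to the aerial end, z up. Switch axis 25 mm from the origin towards -x
- receiver_switch_top (a point): receiver: its switch: a plain round aluminium push cap, 22 mm across, whose flat top stands 34 mm above the shelf when off (10 mm proud of the casing). This point is the centre of that top and sinks with it
- receiver_switch (a joint): receiver: travel of this switch in m: 0 = up (off), 0.006 = fully down (on); counts as on beyond 0.0045. It has no spring: it sinks straight down against about 3 N of friction, meets a hard stop, stays where it is left and cannot be raised again by pushing. Fully down, it still stands 4 mm proud
- large_alarm: the larger bite alarm, loose, on its back, about 0.28 kg: black casing 80 mm long (x), 60 wide (y), 30 high, with a two-pronged rod fork 64 mm wide at the +x end and a steel stud at the other; 145 mm long over all. Origin on its underside near mid-length; x points along the fork, z up. Switch axis 20 mm from the origin towards -x
- large_alarm_switch_top (a point): large alarm: its switch: a plain round aluminium push cap, 22 mm across, whose flat top stands 40 mm above the shelf when off (10 mm proud of the casing). This point is the centre of that top and sinks with it
- large_alarm_switch (a joint): large alarm: travel of this switch in m: 0 = up (off), 0.006 = fully down (on); counts as on beyond 0.0045. It has no spring: it sinks straight down against about 3 N of friction, meets a hard stop, stays where it is left and cannot be raised again by pushing. Fully down, it still stands 4 mm proud
- small_alarm: the compact bite alarm, same form, loose, on its back, about 0.16 kg: black casing 52 mm long (x), 40 wide (y), 24 high, with a two-pronged rod fork 40 mm wide at the +x end and a steel stud at the other; 93 mm long over all. Origin on its underside near mid-length; x points along the fork, z up. Switch axis 8 mm from the origin towards -x
- small_alarm_switch_top (a point): small alarm: its switch: a plain round aluminium push cap, 22 mm across, whose flat top stands 34 mm above the shelf when off (10 mm proud of the casing). This point is the centre of that top and sinks with it
- small_alarm_switch (a joint): small alarm: travel of this switch in m: 0 = up (off), 0.006 = fully down (on); counts as on beyond 0.0045. It has no spring: it sinks straight down against about 3 N of friction, meets a hard stop, stays where it is left and cannot be raised again by pushing. Fully down, it still stands 4 mm proud
- mug: blue ceramic mug, 80 mm across, 88 mm high, with a handle on its +y side; a bystander. Origin: centre of its underside
- sinker_mould: chrome mould for bell sinkers, bell-shaped, 56 mm across the foot, 56 mm high, with a peg 12 mm long at the foot; a bystander. Origin: centre of its underside
- bait_cup: round white plastic bait cup, 80 mm across its cover, 67 mm high to the top of the white press button in the middle of the cover (the button opens the cover: not to be pressed); a bystander. Origin: centre of its underside
- bait_cup_button (a joint): travel of the bait cup's sprung cover button in m: 0 = up, 0.005 = pressed
There are look-alikes about, which are no part of the job. Leave any pink look-alike of the large_alarm alone.

How it is judged:
By the outcome, as a careful person would: the job done as asked, in the order asked, and still so for the second after the job is handed in, with the robot touching nothing.
It also fails if it takes over 48 s, if anything falls off the work surface, if the arm or the gripper's body presses on something with over 40 N, if the wrist force passes 120 N, or if a joint passes its speed limit or range.

## Robot

A 6-joint arm with a two-finger parallel gripper is mounted at the origin on the work surface. World frame = base frame: x ahead of the robot, y to its left, z up, the work surface at z = 0. Lengths are in m, angles in rad, forces in N, time in s.
With the tool pointing down it reaches from about 0.35 to 0.875 m from the base axis. Payload 4.2 kg.
Tool frame: the origin (TCP) lies at the very end of the fingers, on their centre line; the grasp point (between the pads) lies 19 mm behind it; z points along the fingers, x is the direction in which the jaws open and shut, and the axes are right-handed (so a half turn about z gives the same grasp; the last joint's range is limited). The gripper opens to 87 mm and grips with 3 to 60 N. Pads are 19 mm wide; open, the fingers measure 117 mm over their backs; the gripper's body (75 mm by 190 mm) begins 51 mm behind the grasp point.
Start: joints at [1.423, 0.385, 0.008, 0, -1.194, -0.259], TCP at [0.247, 0.574, 0.223] pointing down, gripper open.
Joint ranges: [-3.14, 3.14], [-1.21, 2.06], [-1.07, 1.41], [-3.16, 2.05], [-2.99, -0.16], [-3.1, 3.1]. Speed limits (rad/s): [2.79, 2.79, 3.14, 3.14, 3.14, 3.14].

## Interface

Orientations are given as a unit quaternion [x, y, z, w].
In Python, from station import readout, cams, sign_off gives the robot as it stands. The module is installed in compiled form; this text tells all that it offers.
- The arm moves only by the shell command python3 -m creep 'ROWS' [OPENING] [FORCE]. ROWS is JSON, a list of rows, each a list of 2 entries, a list of its own where there are three numbers: the shift along the tool's x, y, z in m, then the turn, a rotation vector about the tool's x, y, z in degrees. In form: [[[tx, ty, tz], [ax, ay, az]], ...]. A call has 1 to 12 rows; each row is the pose to reach, as a shift and turn from the pose commanded when the call began, along the tool's axes at that moment; what a row does not reach only later rows make up. A row lasts 1/8 s, in which the tool goes at most 62.5 mm and 10.7 degrees, less where a joint would pass 70% of its speed; a pose out of reach is approached as far as the arm can. A call with a gripper value outside its range is refused whole. OPENING is the opening, from 0 (shut) to 1 (fully open), set as the call begins (- or left out, the last holds). The fingers move at their own pace and stop on an object; FORCE is the grip in N (left out, the last holds). Time passes only in rows, so rows that repeat a pose let the fingers close. It gives the time, the measured TCP pose, the force and the opening at its end, in the units of the state.
- readout.sense(): the state, without advancing time (a new reading comes with each control period).
- cams.camera(name): name is "side" or "top"; returns (picture, depth): 400x640x3 uint8, red, green, blue; 400x640 float32, m along the optical axis (not along the pixel's ray), 0 where there is no reading.
- cams.camera_info(name): a dict with "fovy" (degrees; the focal length in pixels is half the picture's height over the tangent of half this angle, whatever the lens; pixels are square), "cx", "cy" (the principal point, pixels), "k1" (the pictures are not rectified: a ray, as slopes to the right and down, at radius r is drawn at 1 + k1 r^2 times it, then the intrinsics apply), "origin" and "attitude" of the camera in the world. Camera axes: x right, y up, looking along -z (the intrinsics and any distortion apply to the point x, -y, -z); pixel columns grow to the right and rows downward; lengths in m; the calibration is good to about 2 mm. A picture is of the moment at which its call begins. camera_info takes no time and is no camera call.
- sign_off(): hands the job in, once; it reports no verdict.
The state is a dict: "clock": time; "joint_positions": joint angles; "qvel": joint speeds; "joint_efforts": joint torques, N m; "position": TCP position; "orientation": TCP orientation; "force": force on the tool from outside, world axes, zero at the start; "torque": the same for the moment, N m; "grip_width": opening from 0.0 (shut) to 1.0 (fully open).
Only numpy, scipy, OpenCV 4.12 (cv2) and the standard library are available. Lean on these libraries where they do the work, as an engineer would, in place of code of your own. Each camera call takes 0.05 s, during which the arm holds its last target. There are 200 camera calls.

## Working session

There is one attempt and no reset: what is moved stays moved. The work goes in short steps, Python scripts to look and compute and a shell command to move; the robot and the scene stay as the last step left them, time stands still between calls to the robot, and variables do not carry over. Pictures are saved under pics/ and viewed, about 8 in all and at most 12, crops included, and the job is handed in when it is done.

```bash
mkdir -p pics; cat > h.py <<'E'
import numpy as np, cv2
from scipy.spatial.transform import Rotation as R
from station import readout, cams
def snap(n,tag):
    p,d=cams.camera(n); np.save(f'{tag}.npy',d); cv2.imwrite(f'pics/{tag}.png',p[:,:,::-1]); return p,d
def att(ci):
    a=np.array(ci['attitude'],float)
    return a if a.shape==(3,3) else R.from_quat(a).as_matrix()
def world(n,d,u,v,z=None):
    ci=cams.camera_info(n); f=200/np.tan(np.radians(ci['fovy'])/2)
    K=np.array([[f,0,ci['cx']],[0,f,ci['cy']],[0,0,1]])
    s=cv2.undistortPoints(np.array([[[u,v]]],float),K,np.array([ci['k1'],0,0,0.]))[0,0]
    ray=att(ci)@np.array([s[0],-s[1],-1]); o=np.array(ci['origin'])
    t=d[int(round(v)),int(round(u))] if z is None else (z-o[2])/ray[2]
    return o+t*ray
E
python3 - <<'E'
from h import *
for n in('top','side'):
    print(cams.camera_info(n)); snap(n,n+'0')
s=readout.sense(); print({k:np.round(v,3) for k,v in s.items()}); print(R.from_quat(s['orientation']).as_matrix().round(3))
E
```

```text
{'fovy': 50.333644594593096, 'cx': 316.5471665635102, 'cy': 195.97120323054537, 'k1': 0.031000668942240444, 'origin': array([0.41829094, 0.01916507, 0.99878458]), 'attitude': array([ 0.05923503, -0.06353001, -0.69912546,  0.70970328])}
{'fovy': 51.90712154343276, 'cx': 325.7174620413645, 'cy': 204.95753266431822, 'k1': -0.06005531877652214, 'origin': array([0.21074113, 0.40093264, 0.68208557]), 'attitude': array([-0.12340345,  0.32299635,  0.87432455, -0.34058996])}
{'clock': np.float64(0.1), 'joint_positions': array([ 1.423,  0.386,  0.007, -0.   , -1.194, -0.259]), 'qvel': array([0.001, 0.   , 0.003, 0.002, 0.001, 0.001]), 'joint_efforts': array([-0.0000e+00, -3.9169e+01,  1.8793e+01,  4.2320e+00,  1.3000e-02,
       -0.0000e+00]), 'position': array([0.247, 0.574, 0.222]), 'orientation': array([-0.55 ,  0.835, -0.001, -0.001]), 'force': array([-0.355,  0.8  ,  0.157]), 'torque': array([0.002, 0.008, 0.062]), 'grip_width': np.float64(0.996)}
[[-0.396 -0.918 -0.001]
 [-0.918  0.396 -0.002]
 [ 0.002 -0.    -1.   ]]
```

View pics/top0.png

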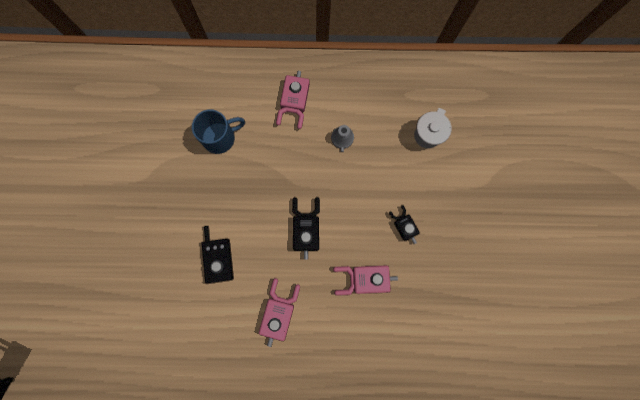

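View pics/side0.png

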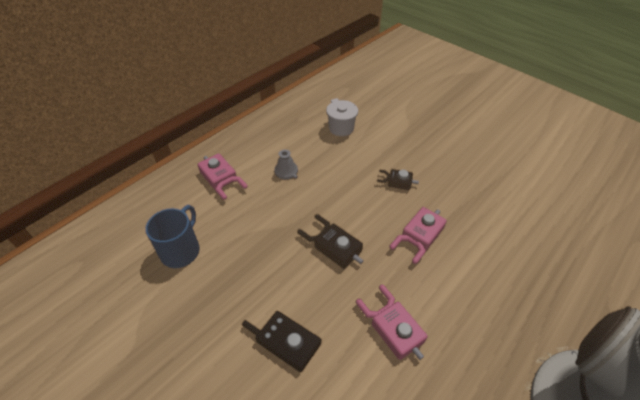

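Top picture: the black receiver with its aerial and three lamps has its cap at about (216,267). The black large alarm's cap is at (306,237) and the black small alarm's at (409,229). The pink look-alikes at (295,87), (377,279) and (274,325) are to be left alone, as are the mug (215,130), mould (342,137) and cup (433,128). I'll check the choice in one crop.

```bash
python3 - <<'E'
from h import *
t=cv2.imread('pics/top0.png'); s=cv2.imread('pics/side0.png')
def c(im,u,v): return cv2.resize(im[v-24:v+24,u-32:u+32],None,fx=4,fy=4,interpolation=cv2.INTER_CUBIC)
P={'top':[(216,262),(306,237),(407,229)],'side':[(292,341),(341,243),(403,176)]}
cv2.imwrite('pics/crop0.png',np.vstack([np.hstack([c(im,*p) for p in P[k]]) for k,im in(('top',t),('side',s))]))
for n,px in(('top',[(216,267),(306,237),(409,229)]),('side',[(294,341),(343,243),(403,175)])):
    d=np.load(n+'0.npy')
    for (u,v),z in zip(px,(.034,.040,.034)): print(n,world(n,d,u,v).round(4),world(n,d,u,v,z).round(4))
E
```

```text
top [0.4237 0.2361 0.0337] [0.4237 0.236  0.034 ]
top [0.4925 0.0368 0.0427] [0.4927 0.0369 0.04  ]
top [ 0.5151 -0.1968  0.0325] [ 0.5149 -0.1965  0.034 ]
side [0.423  0.2411 0.0359] [0.4236 0.2407 0.034 ]
side [0.4901 0.043  0.0397] [0.49   0.0432 0.04  ]
side [ 0.5148 -0.189   0.0342] [ 0.5149 -0.1892  0.034 ]
```

View pics/crop0.png

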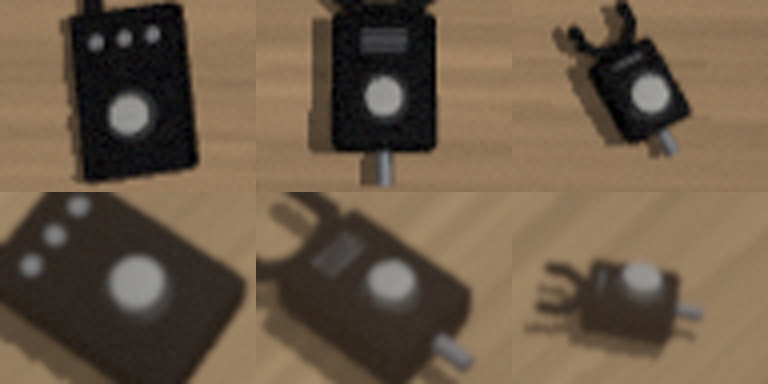

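The crops confirm it: all three targets are black, with the receiver's lamps and aerial and both alarms' forks visible. Refined cap centres, top view: (216.2,266.5), (306,237.2), (409.7,228.5). Side view: (294.2,339.5), (342.7,241), (403.5,173).

```bash
cat >> h.py <<'E'
def rows(p):
    s=readout.sense(); return (R.from_quat(s['orientation']).inv().apply(np.array(p)-s['position'])*1000).round(1)
E
python3 - <<'E'
from h import *
C=[]
for n,px in(('top',[(216.2,266.5),(306,237.2),(409.7,228.5)]),('side',[(294.2,339.5),(342.7,241),(403.5,173)])):
    C.append([world(n,None,u,v,z) for (u,v),z in zip(px,(.034,.040,.034))])
C=np.array(C);print(C.round(4));M=C.mean(0);print(M.round(4))
print(rows(M[0]+[0,0,.03]))
E
```

```text
[[[ 0.4248  0.2357  0.034 ]
  [ 0.4923  0.0369  0.04  ]
  [ 0.5161 -0.1981  0.034 ]]

 [[ 0.4252  0.2387  0.034 ]
  [ 0.4935  0.04    0.04  ]
  [ 0.5177 -0.1951  0.034 ]]]
[[ 0.425   0.2372  0.034 ]
 [ 0.4929  0.0385  0.04  ]
 [ 0.5169 -0.1966  0.034 ]]
[ 238.1 -296.5  158.1]
```

```bash
python3 -m creep '[[[0.024,-0.030,0.005],[0,0,0]],[[0.048,-0.059,0.02],[0,0,0]],[[0.072,-0.089,0.04],[0,0,0]],[[0.096,-0.119,0.06],[0,0,0]],[[0.12,-0.149,0.08],[0,0,0]],[[0.144,-0.179,0.1],[0,0,0]],[[0.168,-0.209,0.12],[0,0,0]],[[0.192,-0.239,0.135],[0,0,0]],[[0.216,-0.269,0.145],[0,0,0]],[[0.238,-0.2965,0.145],[0,0,0]],[[0.238,-0.2965,0.145],[0,0,0]],[[0.238,-0.2965,0.145],[0,0,0]]]' 0 5
python3 - <<'E'
from h import *
ims=[]
for n,u,v in(('top',216,262),('side',292,335)):
    p,d=snap(n,n+'1'); ims.append(cv2.resize(p[v-50:v+50,u-65:u+65,::-1],None,fx=3,fy=3,interpolation=cv2.INTER_CUBIC))
cv2.imwrite('pics/c1.png',np.hstack(ims)); print(rows([.425,.2372,.034]), readout.sense()['force'],readout.sense()['joint_positions'])
E
```

```text
clock: 1.6
position: [0.4254, 0.2383, 0.0775]
orientation: [-0.55, 0.835, 0.0, 0.0]
force: [-0.2, 1.1, 1.0]
grip_width: 0.007
[ 1.6 -0.5 43.6] [-0.51213262  0.94523833 -0.55749836] [ 8.45607059e-01  3.19899292e-01 -5.15319678e-01 -4.66437915e-05
 -7.35181673e-01  3.19475579e-01]
```

View pics/c1.png

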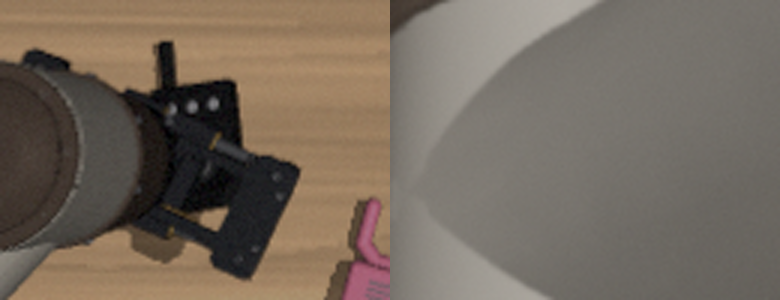

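The arm hides the tip in both views: the top crop shows only the gripper over the receiver, and the side view is blocked. The calibration is good enough, so I'll descend and feel for contact.

```bash
python3 -m creep '[[[0.0016,-0.0005,0.015],[0,0,0]],[[0.0016,-0.0005,0.03],[0,0,0]],[[0.0016,-0.0005,0.038],[0,0,0]],[[0.0016,-0.0005,0.041],[0,0,0]],[[0.0016,-0.0005,0.041],[0,0,0]]]'
python3 -m creep '[[[0,0,0.002],[0,0,0]],[[0,0,0.004],[0,0,0]],[[0,0,0.005],[0,0,0]],[[0,0,0.005],[0,0,0]]]'
```

```text
clock: 2.33
position: [0.4253, 0.2368, 0.0367]
orientation: [-0.55, 0.835, 0.0, 0.0]
force: [0.3, 1.0, -0.3]
grip_width: 0.007
clock: 2.82
position: [0.4255, 0.2368, 0.0318]
orientation: [-0.55, 0.835, 0.0, 0.001]
force: [-0.2, 0.1, 3.3]
grip_width: 0.008
```

Contact shows about 3 N at z=0.0318, as expected. I'll go on in small steps.

```bash
python3 -m creep '[[[0,0,0.001],[0,0,0]],[[0,0,0.002],[0,0,0]],[[0,0,0.003],[0,0,0]],[[0,0,0.003],[0,0,0]]]'
python3 -m creep '[[[0,0,0.0005],[0,0,0]],[[0,0,0.001],[0,0,0]],[[0,0,0.001],[0,0,0]]]'
```

```text
clock: 3.32
position: [0.4255, 0.2367, 0.0285]
orientation: [-0.55, 0.835, 0.0, 0.0]
force: [-0.3, 1.4, 1.9]
grip_width: 0.001
clock: 3.7
position: [0.4255, 0.2367, 0.0279]
orientation: [-0.55, 0.835, 0.0, 0.0]
force: [0.3, 1.5, 4.5]
grip_width: 0.007
```

```bash
python3 -m creep '[[[0,0,0.0005],[0,0,0]],[[0,0,0.0005],[0,0,0]]]'
```

```text
clock: 3.95
position: [0.4255, 0.2367, 0.0276]
orientation: [-0.55, 0.835, 0.0, 0.0]
force: [-1.0, 2.0, 6.7]
grip_width: 0.005
```

```bash
python3 -m creep '[[[0,0,0.0005],[0,0,0]],[[0,0,0.0005],[0,0,0]]]'
python3 -m creep '[[[0,0,-0.01],[0,0,0]],[[0,0,-0.03],[0,0,0]],[[0,0,-0.07],[0,0,0]],[[0,0,-0.07],[0,0,0]],[[0,0,-0.07],[0,0,0]]]'
python3 -c "
from h import *
print(rows([.4929,.0385,.097]))"
```

```text
clock: 4.2
position: [0.4256, 0.2367, 0.0273]
orientation: [-0.55, 0.835, 0.0, 0.001]
force: [-1.2, 1.4, 8.1]
grip_width: 0.007
clock: 4.82
position: [0.4243, 0.2355, 0.096]
orientation: [-0.549, 0.836, 0.0, -0.001]
force: [-0.1, 1.0, -0.1]
grip_width: 0.004
[ 153.7 -141.    -0.9]
```

```bash
python3 -m creep '[[[0.03,-0.028,0],[0,0,0]],[[0.06,-0.056,0],[0,0,0]],[[0.092,-0.085,0],[0,0,0]],[[0.123,-0.113,0],[0,0,0]],[[0.1537,-0.141,0],[0,0,0]],[[0.1537,-0.141,0],[0,0,0]],[[0.1537,-0.141,0],[0,0,0]],[[0.1537,-0.141,0],[0,0,0]]]'
python3 - <<'E'
from h import *
ims=[]
for n,u,v in(('top',216,262),('side',292,335)):
    p,d=snap(n,n+'2'); ims.append(cv2.resize(p[v-50:v+50,u-65:u+65,::-1],None,fx=3,fy=3,interpolation=cv2.INTER_CUBIC))
    u,v=(216,266) if n=='top' else (294,340)
    d0=np.load(n+'0.npy'); print(n,[np.median([world(n,x,u+i,v+j)[2] for i in(-2,-1,0,1,2) for j in(-1,0,1)]) for x in(d0,d)])
cv2.imwrite('pics/c2.png',np.hstack(ims)); print(rows([.4929,.0385,.040]))
E
```

```text
clock: 5.82
position: [0.4934, 0.0401, 0.0961]
orientation: [-0.55, 0.835, 0.0, -0.001]
force: [0.3, -0.1, -0.3]
grip_width: 0.006
top [np.float64(0.03372995343795371), np.float64(0.44404480289458026)]
side [np.float64(0.034433827081881585), np.float64(0.02840580041549401)]
[ 1.9 -0.1 56.4]
```

View pics/c2.png

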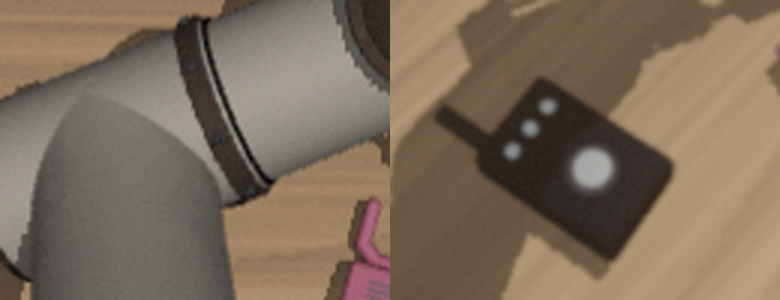

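The side view shows the receiver where it was, with its cap (crop (592,168)) now low. By depth it went from 34.4 to 28.4 mm, the full 6 mm. The arm blocks the top view here. Next is the large alarm: contact at 0.040, stop at 0.034.

```bash
python3 -m creep '[[[0.0019,0,0.02],[0,0,0]],[[0.0019,0,0.04],[0,0,0]],[[0.0019,0,0.05],[0,0,0]],[[0.0019,0,0.054],[0,0,0]],[[0.0019,0,0.054],[0,0,0]]]'
python3 -m creep '[[[0,0,0.002],[0,0,0]],[[0,0,0.004],[0,0,0]],[[0,0,0.005],[0,0,0]],[[0,0,0.005],[0,0,0]]]'
python3 -m creep '[[[0,0,0.001],[0,0,0]],[[0,0,0.002],[0,0,0]],[[0,0,0.003],[0,0,0]],[[0,0,0.003],[0,0,0]]]'
```

```text
clock: 6.55
position: [0.4934, 0.038, 0.0427]
orientation: [-0.55, 0.835, -0.0, 0.0]
force: [0.3, -0.4, 0.1]
grip_width: 0.005
clock: 7.05
position: [0.4937, 0.0379, 0.0379]
orientation: [-0.55, 0.835, -0.0, 0.001]
force: [-0.5, 1.4, 2.8]
grip_width: 0.003
clock: 7.55
position: [0.4936, 0.0379, 0.0345]
orientation: [-0.55, 0.835, -0.0, 0.0]
force: [0.9, 1.4, 2.3]
grip_width: 0.001
```

```bash
python3 -m creep '[[[0,0,0.0005],[0,0,0]],[[0,0,0.001],[0,0,0]],[[0,0,0.0015],[0,0,0]],[[0,0,0.002],[0,0,0]],[[0,0,0.002],[0,0,0]]]'
python3 -m creep '[[[0,0,-0.01],[0,0,0]],[[0,0,-0.03],[0,0,0]],[[0,0,-0.06],[0,0,0]],[[0,0,-0.06],[0,0,0]],[[0,0,-0.06],[0,0,0]],[[0,0,-0.06],[0,0,0]]]'
python3 -c "
from h import *
print(rows([.5169,-.1966,.091]))"
```

```text
clock: 8.18
position: [0.4936, 0.0379, 0.0333]
orientation: [-0.55, 0.835, -0.0, 0.001]
force: [-0.3, 1.3, 7.1]
grip_width: 0.006
clock: 8.93
position: [0.4921, 0.0373, 0.0915]
orientation: [-0.55, 0.835, 0.0, -0.001]
force: [0.5, -0.3, 0.9]
grip_width: 0.012
[ 205.  -115.4    0.6]
```

```bash
python3 -m creep '[[[0.04,-0.022,0],[0,0,0]],[[0.08,-0.044,0],[0,0,0]],[[0.12,-0.067,0],[0,0,0]],[[0.16,-0.09,0],[0,0,0]],[[0.205,-0.1155,0],[0,0,0]],[[0.205,-0.1155,0],[0,0,0]],[[0.205,-0.1155,0],[0,0,0]],[[0.205,-0.1155,0],[0,0,0]]]'
python3 - <<'E'
from h import *
ims=[]
for n,u,v in(('top',360,240),('side',370,220)):
    p,d=snap(n,n+'3'); ims.append(cv2.resize(p[v-60:v+60,u-65:u+65,::-1],None,fx=3,fy=3,interpolation=cv2.INTER_CUBIC))
    u,v=(306,237) if n=='top' else (343,242)
    d0=np.load(n+'0.npy'); print(n,[np.median([world(n,x,u+i,v+j)[2] for i in(-2,-1,0,1,2) for j in(-1,0,1)]) for x in(d0,d)])
cv2.imwrite('pics/c3.png',np.hstack(ims)); print(rows([.5169,-.1966,.034]))
E
```

```text
clock: 9.93
position: [0.5178, -0.1953, 0.0922]
orientation: [-0.55, 0.835, 0.0, -0.0]
force: [-0.2, 0.6, 0.2]
grip_width: 0.001
top [np.float64(0.038972753697134266), np.float64(0.03304609851819795)]
side [np.float64(0.040997640482605235), np.float64(0.03494969480194765)]
[ 1.8  0.5 58.5]
```

View pics/c3.png

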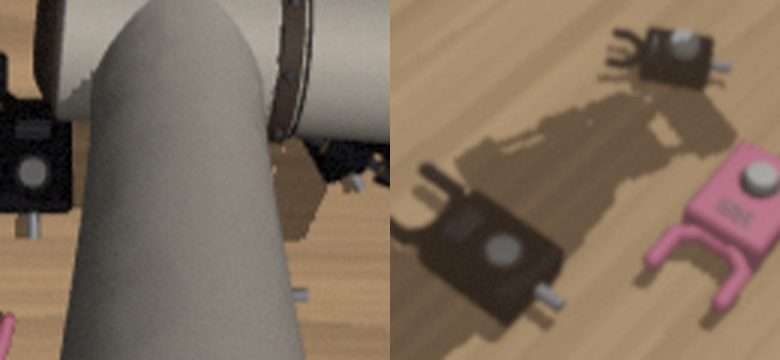

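The large alarm's cap went down 6 mm in both views (39.0 to 33.0 and 41.0 to 34.9 mm), and the casing hasn't moved. The small alarm's cap is still up. Now pressing it.

```bash
python3 -m creep '[[[0.0018,0.0005,0.02],[0,0,0]],[[0.0018,0.0005,0.04],[0,0,0]],[[0.0018,0.0005,0.052],[0,0,0]],[[0.0018,0.0005,0.056],[0,0,0]],[[0.0018,0.0005,0.056],[0,0,0]]]'
python3 -m creep '[[[0,0,0.002],[0,0,0]],[[0,0,0.004],[0,0,0]],[[0,0,0.005],[0,0,0]],[[0,0,0.005],[0,0,0]]]'
python3 -m creep '[[[0,0,0.001],[0,0,0]],[[0,0,0.002],[0,0,0]],[[0,0,0.003],[0,0,0]],[[0,0,0.003],[0,0,0]]]'
```

```text
clock: 10.65
position: [0.5172, -0.1976, 0.0367]
orientation: [-0.55, 0.835, -0.0, 0.0]
force: [-0.8, 0.3, -0.1]
grip_width: 0.002
clock: 11.15
position: [0.5175, -0.1977, 0.032]
orientation: [-0.55, 0.835, -0.0, 0.0]
force: [0.4, 0.9, 3.7]
grip_width: 0.007
clock: 11.65
position: [0.5175, -0.1978, 0.0285]
orientation: [-0.55, 0.835, -0.0, 0.0]
force: [1.5, -0.2, 2.5]
grip_width: 0.006
```

```bash
python3 -m creep '[[[0,0,0.0005],[0,0,0]],[[0,0,0.001],[0,0,0]],[[0,0,0.0015],[0,0,0]],[[0,0,0.002],[0,0,0]],[[0,0,0.002],[0,0,0]]]'
python3 -m creep '[[[0,0,-0.01],[0,0,0]],[[0,0,-0.03],[0,0,0]],[[0,0,-0.07],[0,0,0]],[[0,0,-0.11],[0,0,0]],[[0.04,0.02,-0.13],[0,0,0]],[[0.08,0.04,-0.13],[0,0,0]],[[0.12,0.06,-0.13],[0,0,0]],[[0.16,0.08,-0.13],[0,0,0]],[[0.2,0.1,-0.13],[0,0,0]],[[0.2,0.1,-0.13],[0,0,0]],[[0.2,0.1,-0.13],[0,0,0]]]'
python3 - <<'E'
from h import *
P={'top':[(216,266),(306,237),(409,228)],'side':[(294,340),(343,242),(403,174)]}
ims=[]
for n in P:
    p,d=snap(n,n+'4'); ims.append(p[:,:,::-1]); d0=np.load(n+'0.npy')
    for u,v in P[n]: print(n,[round(float(np.median([world(n,x,u+i,v+j)[2] for i in(-2,-1,0,1,2) for j in(-1,0,1)])),4) for x in(d0,d)])
cv2.imwrite('pics/c4.png',np.hstack([ims[0][50:370,150:460],ims[1][80:400,150:460]]))
E
```

```text
clock: 12.28
position: [0.5175, -0.1978, 0.0274]
orientation: [-0.55, 0.835, -0.0, 0.0]
force: [0.5, 1.0, 6.8]
grip_width: 0.004
clock: 13.65
position: [0.3454, -0.3415, 0.1563]
orientation: [-0.549, 0.836, 0.001, -0.0]
force: [0.3, 0.1, -0.4]
grip_width: 0.006
top [0.0337, 0.0274]
top [0.039, 0.0338]
top [0.0332, 0.0267]
side [0.0344, 0.0284]
side [0.041, 0.0354]
side [0.0339, 0.0266]
```

View pics/c4.png

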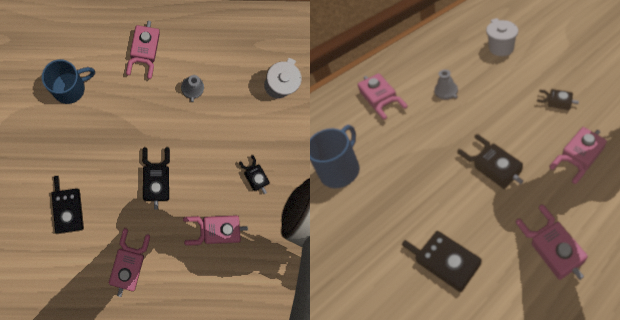

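All three caps read down in both views, nothing has moved, and the arm is clear of everything. Handing in.

```bash
python3 -c "
from station import sign_off
print(sign_off())"
```

```text
the job is handed in; nothing more can be done
None
```

I pressed the three black units' switches with the shut fingertips in the order asked: receiver, large alarm, small alarm. Each went down to its hard stop at about 7–8 N, and the job was handed in at about 14 s of the 48 s allowed.

- **Switch travel:** in the final depth readings the receiver's cap was down 6.0–6.3 mm, the large alarm's 5.2–5.6 mm and the small alarm's 6.5–7.3 mm. The large alarm's reading was a little short of the 6 mm seen straight after its press. I put that down to depth noise, since the force there had already risen to the stop.
- **Everything else:** in the last pictures I saw no shift in the three units, the pink look-alikes, the mug, the mould or the bait cup, and the arm was clear of everything.
- **Checks that disagreed or failed:** the two cameras differed by about 3 mm in y, so I used the mean. The arm hid the fingertip over the receiver in both views, so I felt for contact there by force instead.

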